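# Start and close the blue screw cap on a reagent bottle

## Task

The blue cap of the bottle clamped in the yellow holder is sitting high on the start of its fine thread. Turn it backward (anticlockwise seen from above) until it drops a step, pushed lightly down, then turn it forward (clockwise) until it is fully closed against its stop, and let go. Never turn it on forward toward closed while it still sits high, which would cross-thread it, and leave the orange-capped bottle standing where it is.

Things in the scene. Friction and masses are not known exactly. Their poses are not given: they have to be found in the camera images.
- cap_center (a point): Centre of the blue screw cap (40 mm across, 36 tall; x axis along the white line on its top, z up). High, the centre is 122 mm above the table, dropped 116. Below it a 32 mm neck, then the bottle's dark 60 mm shoulder, 90 above the table; bottle fixed in a yellow 94 mm square holder, 44 high. The cap only turns and slides up or down, cannot lift off. One grasp across it at any yaw does the job.
- cap_turn (a joint): Turn of the blue cap, rad, growing forward (clockwise from above). 0: thread start, its white line at the white shoulder mark; 1.0: line at the red mark, the closed stop. Starts at 0.4 to 0.6; backward stop -0.2. It can drop only between -0.2 and about 0.15. Friction 0.06 N m. The fine thread's advance is too small to matter: a dropped cap keeps its height.
- cap_drop (a joint): How far the blue cap has come down, m: 0 sitting high (start), 0.006 dropped into the thread. It weighs 70 g: let go, it falls by itself; held in a gripper it stays up until the gripper goes down 6 mm with it (push lightly, a few N). Dropped and turned forward, it is held down by the thread.
- orange_center (a point): Centre, half-way up, of a similar clear bottle with an orange cap: 60 mm across, 134 mm tall over the cap, loose on the table, without a holder. A bystander, to be left alone.

How it is judged:
On the way:
1. the blue cap has been turned back and has dropped into its thread (value of joint cap_drop above 0.004 m and value of joint cap_turn below 0.3 rad), for 0.05 s.
At the end, for the whole second after the job is handed in: The blue cap is down in its thread (at least 4 of the 6 mm) and turned forward to its stop to within 0.2 rad (cap_turn above 0.8), at rest; the orange-capped bottle stands upright (within 10 degrees) within 30 mm of where it was (value of joint cap_turn above 0.8 rad and value of joint cap_drop above 0.004 m and velocity of joint cap_turn between -0.05 and 0.05 rad/s and distance of orange_center from where it was at the start of the episode below 0.03 m and angle between orange_center's own z axis and vertical below 0.17 rad); the robot touches nothing.
It fails at once if the blue cap is turned forward past 0.8 rad while it still sits high (cross-threaded) (value of joint cap_turn above 0.8 rad and value of joint cap_drop below 0.003 m).
It fails at once if the orange-capped bottle is shifted by more than 30 mm (distance of orange_center from where it was at the start of the episode above 0.03 m).
It also fails if it takes over 35 s, if anything falls off the work surface, if the arm or the gripper's body presses on something with over 40 N, if the wrist force passes 120 N, or if a joint passes its speed limit or range.

## Robot

A 7-joint arm with a two-finger parallel gripper is mounted at the origin on the work surface. World frame = base frame: x ahead of the robot, y to its left, z up, the work surface at z = 0. Lengths are in m, angles in rad, forces in N, time in s.
With the tool pointing down it reaches from about 0.35 to 0.9 m from the base axis. Payload 19.9 kg.
Tool frame: the origin (TCP) lies between the finger pads; the fingertips stand 19 mm ahead of it and the grasp point (between the pads) is the TCP; z points along the fingers, y is the line along which they close (so a half turn about z gives the same grasp; the last joint's range is limited). The gripper opens to 94 mm and grips with 3 to 60 N. Pads are 16 mm wide; open, the fingers measure 119 mm over their backs; the gripper's body (75 mm by 177 mm) begins 78 mm behind the grasp point.
Start: joints at [1.294, 0.417, -0.01, 1.614, 0.005, 1.111, -0.053], TCP at [0.145, -0.608, 0.188] pointing down, gripper open.
Joint ranges: [-2.81, 2.81], [-0.39, 2.02], [-1.27, 1.25], [0.06, 2.57], [-1.19, 4.33], [0.19, 2], [-2.82, 2.82]. Speed limits (rad/s): [1.89, 1.89, 2.39, 2.39, 3.01, 3.01, 3.01].

## Interface

Orientations are given as a 3x3 rotation matrix whose columns are the frame's x, y, z axes.
In Python, from rig import robot gives the robot as it stands. Calls block until the motion is done:
- robot.move_ptp(position, orientation): joint-space move of the TCP to a pose.
- robot.move_linear(position, velocity=0.15, frame=None, threshold=None): straight line of the TCP; frame=None keeps the orientation; velocity is the mean speed in m/s. With threshold (N) it stops when the force on the tool has changed by that much, and returns True; else False.
- robot.goto_joints(angles): joint-space move.
- robot.gripper_to(opening): finger opening in m; the grip force is fixed at half the most; returns when the fingers have stopped.
- robot.pause(seconds).
- robot.ik(position, orientation): joint angles nearest the present ones, or None.
- robot.get_state(): the state.
- robot.grab_frame(name): name is "scene" or "top" or "wrist"; returns the picture (384x512x3 uint8, red, green, blue); there is no depth.
- robot.camera_info(name): a dict with "fx", "fy", "cx", "cy" (pixels), "rvec" (rotation vector, rad) and "tvec" (3), from world to camera coordinates, as OpenCV has them. Camera axes: x right, y down, z forward; pixel columns grow to the right and rows downward; lengths in m; the calibration is good to about 2 mm. A picture is of the moment at which its call begins: read the wrist's pose just before it. camera_info takes no time and is no camera call; for the wrist camera it gives the pose at the moment of the call.
A pose or a line that the arm cannot do raises robot.PlanningError and nothing moves.
- robot.sign_off(): hands the job in; it is judged then, once.
The state is a dict: "time": time; "qpos": joint angles; "joint_vel": joint speeds; "effort": joint torques, N m; "ee_pos": TCP position; "tool_rot": TCP orientation; "force": force on the tool from outside, world axes, zero at the start; "moment": the same for the moment, N m; "opening": finger opening in m; "grasp_force": force on a finger pad.
Only numpy, scipy, OpenCV 4.12 (cv2) and the standard library are available. Lean on these libraries where they do the work, as an engineer would, in place of code of your own. Each camera call takes 0.05 s, during which the arm holds its last target. There are 200 camera calls.

## Working session

There is one attempt and no reset: what is moved stays moved. The work goes in short steps, each a Python script; the robot and the scene stay as the last script left them, time stands still between calls to the robot, and variables do not carry over. Pictures are saved under pics/ and viewed, at most 10 in all, crops included, and the job is handed in when it is done.

```bash
mkdir -p pics; cat > h.py <<'E'
import numpy as np, cv2
from rig import robot
def ray(name,uv,z,ci=None):
    c=ci or robot.camera_info(name); R=cv2.Rodrigues(np.array(c["rvec"],float))[0]; t=np.array(c["tvec"],float).ravel()
    o=-R.T@t; d=R.T@np.array([(uv[0]-c["cx"])/c["fx"],(uv[1]-c["cy"])/c["fy"],1])
    return o+d*(z-o[2])/d[2]
def save(name,img): cv2.imwrite("pics/"+name,cv2.cvtColor(img,cv2.COLOR_RGB2BGR))
def blobs(img,lo,hi,amin=30):
    m=cv2.inRange(cv2.cvtColor(img,cv2.COLOR_RGB2HSV),lo,hi)
    n,l,s,c=cv2.connectedComponentsWithStats(m)
    return [(s[i].tolist(),c[i].round(1).tolist()) for i in range(1,n) if s[i][4]>amin]
E
python3 - <<'E'
from h import *
a=robot.grab_frame("scene");b=robot.grab_frame("top")
save("s.png",np.hstack([a,b])[:, :]); im=cv2.imread("pics/s.png"); cv2.imwrite("pics/s8.png",cv2.resize(im,(800,300)))
save("top.png",b)
for n,i in (("scene",a),("top",b)):
    print(n,"blue",blobs(i,(100,120,50),(125,255,255)),"or",blobs(i,(8,150,100),(18,255,255)),"yel",blobs(i,(22,120,100),(35,255,255)))
print(robot.get_state()["tool_rot"])
E
```

```text
scene blue [([208, 102, 18, 15, 169], [216.0, 109.4]), ([0, 107, 72, 112, 4446], [28.5, 166.9]), ([220, 210, 64, 51, 1011], [251.0, 236.1]), ([355, 216, 37, 16, 203], [372.7, 222.9])] or [([343, 272, 23, 23, 403], [354.4, 282.9])] yel [([199, 143, 32, 11, 100], [212.7, 149.7]), ([234, 376, 15, 8, 61], [240.6, 380.3])]
top blue [([397, 11, 109, 52, 4681], [450.9, 36.9]), ([242, 151, 34, 48, 821], [258.4, 174.6]), ([373, 199, 19, 19, 257], [381.8, 207.5]), ([205, 261, 18, 35, 193], [215.0, 278.6])] or [([150, 193, 18, 18, 245], [158.4, 201.2])] yel [([113, 54, 13, 61, 97], [118.7, 84.3]), ([127, 58, 41, 43, 193], [149.9, 70.3]), ([134, 102, 35, 11, 105], [151.3, 107.1]), ([345, 186, 35, 48, 252], [361.7, 209.9]), ([0, 194, 20, 82, 1377], [8.1, 231.5]), ([0, 283, 13, 37, 402], [5.4, 300.7])]
[[ 9.72565538e-01  2.32628838e-01 -3.12516625e-04]
 [ 2.32629037e-01 -9.72565025e-01  1.00164137e-03]
 [-7.09320717e-05 -1.04686232e-03 -9.99999450e-01]]
```

View pics/s8.png

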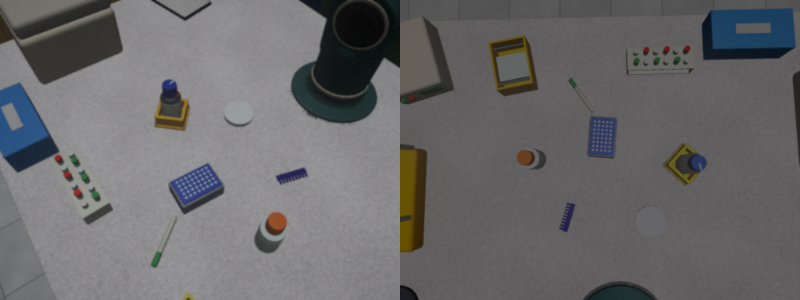

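View pics/top.png

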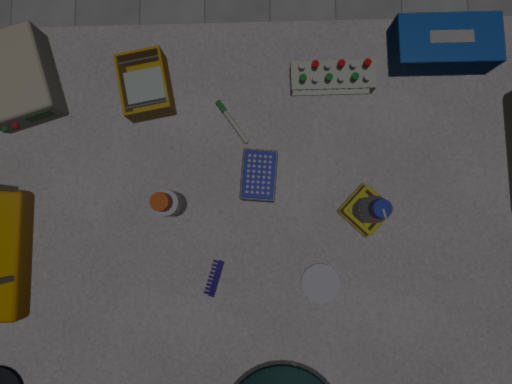

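The top view shows the blue cap at about (382,208), the yellow holder around it turned by roughly 45°, and the orange bottle at (160,202), well away from it. Next I'll compute positions and look with the wrist camera.

```bash
python3 - <<'E'
from h import *
print("cap top",ray("top",(382,207.5),.135),"scene",ray("scene",(216,106),.135),"orange",ray("top",(159,201),.134))
p=ray("top",(382,207.5),.135)
s=robot.get_state(); w=robot.camera_info("wrist"); R=cv2.Rodrigues(np.array(w["rvec"]))[0]; o=-R.T@np.ravel(w["tvec"])
print("cam in tool",s["tool_rot"].T@(o-s["ee_pos"]),"axis",s["tool_rot"].T@R[2], w["fx"])
for yaw in np.arange(-180,180,30):
    a=np.radians(yaw); O=np.array([[np.cos(a),np.sin(a),0],[np.sin(a),-np.cos(a),0],[0,0,-1]])
    q=robot.ik([p[0],p[1],.30],O); print(yaw,None if q is None else np.round(q,2))
E
```

```text
cap top [ 0.49099403 -0.20446977  0.135     ] scene [ 0.48494492 -0.21419303  0.135     ] orange [0.5119902  0.24955042 0.134     ]
cam in tool [ 0.07204131 -0.00098715 -0.19689773] axis [-2.50479555e-01 -8.01347427e-04  9.68121558e-01] 306.12383557414586
-180 [ 0.94  0.22 -0.7   1.68  0.14  1.3   1.78]
-150 [ 1.22  0.31 -1.08  1.67  0.28  1.33  2.18]
-120 [ 1.22  0.31 -1.08  1.67  0.28  1.33  2.71]
-90 [-0.56  0.27  1.09  1.72 -0.25  1.3  -2.56]
-60 [ 0.54  0.17 -0.23  1.69  0.04  1.29 -2.32]
-30 [ 0.58  0.17 -0.28  1.69  0.05  1.29 -1.8 ]
0 [ 0.63  0.18 -0.33  1.69  0.06  1.29 -1.29]
30 [ 0.67  0.18 -0.38  1.69  0.07  1.29 -0.77]
60 [ 0.74  0.19 -0.47  1.68  0.09  1.29 -0.27]
90 [ 0.81  0.2  -0.55  1.68  0.11  1.29  0.24]
120 [ 0.85  0.2  -0.59  1.68  0.12  1.3   0.76]
150 [ 0.89  0.21 -0.64  1.68  0.13  1.3   1.27]
```

```bash
cat >> h.py <<'E'
def O(a): return np.array([[np.cos(a),np.sin(a),0],[np.sin(a),-np.cos(a),0],[0,0,-1]])
E
python3 - <<'E'
from h import *
robot.move_ptp([.489,-.207,.25],O(np.radians(60)))
i=robot.grab_frame("wrist"); save("w.png",i)
cv2.imwrite("pics/w2.png",cv2.resize(cv2.imread("pics/w.png"),(800,600)))
print(blobs(i,(100,120,50),(125,255,255)),robot.get_state()["time"])
print("red",blobs(i,(0,130,60),(8,255,255),4),blobs(i,(172,130,60),(180,255,255),4))
E
```

```text
[([236, 159, 38, 39, 1051], [254.8, 177.5])] 2.075
red [([233, 179, 2, 3, 5], [233.6, 179.8])] []
```

View pics/w2.png

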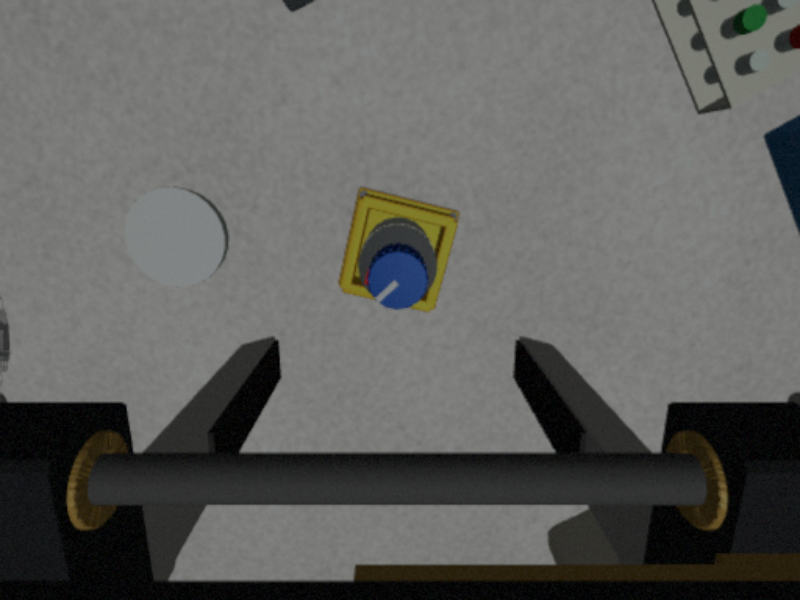

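The wrist view shows the cap top centred at about (398,279) in the enlarged picture. Its white line points down-left to (387,292), and the red mark is at (367,279), about half a radian clockwise. I'll measure the angle and correct the position.

```bash
cat >> h.py <<'E'
def look():
    ci=robot.camera_info("wrist"); i=robot.grab_frame("wrist"); hsv=cv2.cvtColor(i,cv2.COLOR_RGB2HSV)
    s,c=max(blobs(i,(100,120,50),(125,255,255)),key=lambda b:b[0][4])
    m=np.zeros(i.shape[:2],np.uint8); cv2.circle(m,(int(s[0]+s[2]/2),int(s[1]+s[3]/2)),16,255,-1)
    w=cv2.inRange(hsv,(0,0,90),(180,110,255))&m
    r=cv2.inRange(hsv,(0,110,50),(9,255,255))|cv2.inRange(hsv,(170,110,50),(180,255,255))
    x,y=s[0]-8,s[1]-8; k=np.zeros_like(m); k[y:y+s[3]+16,x:x+s[2]+16]=255
    f=lambda q:np.argwhere(q)[:,::-1].mean(0) if q.any() else None
    return i,ci,(s[0]+s[2]/2-.5,s[1]+s[3]/2-.5),f(w),f(r&k)
def angles(z):
    i,ci,c,w,r=look(); C=ray("wrist",c,z,ci); print("centre",C,"px",c,w,r)
    ang=lambda P:np.arctan2(P[1]-C[1],P[0]-C[0])
    L=ang(ray("wrist",w,z,ci)) if w is not None else np.nan
    M=ang(ray("wrist",r,.09,ci)) if r is not None else np.nan
    print("line",L,"red",M,"cap_turn",1-(L-M+np.pi)%(2*np.pi)+np.pi)
    return i,C
E
python3 - <<'E'
from h import *
i,C=angles(.140)
robot.move_ptp([C[0],C[1],.25],O(np.radians(60)))
i,C=angles(.140); save("c.png",cv2.resize(i[120:240,180:340],None,fx=5,fy=5))
E
```

```text
centre [ 0.49073935 -0.20343197  0.14      ] px (254.5, 178.0) [248.8        184.73333333] [234.06666667 177.46666667]
line -2.7880751557185715 red 3.020324690022598 cap_turn 0.525214538561583
centre [ 0.49033767 -0.20320514  0.14      ] px (254.5, 183.0) [249.21538462 189.72307692] [234.5        182.14285714]
line -2.7477202532307854 red 3.0444464552008137 cap_turn 0.5089814012520133
```

View pics/c.png

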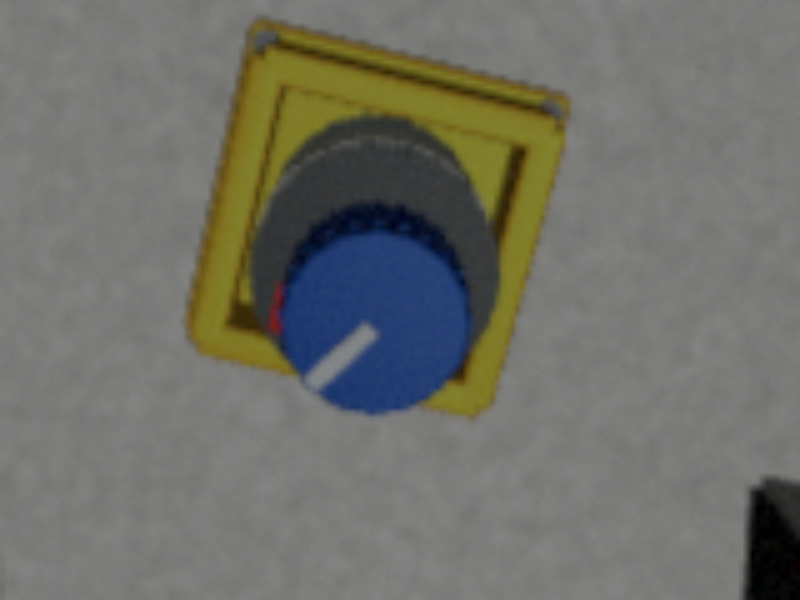

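The crop shows the true top-disc centre at (375,322), which is pixel (255,184.4), so the mask centre was about 1 px too high. The cap angle is about 0.55. A backward turn of 0.58 rad lands inside the drop window for any allowed start angle.

```bash
cat >> h.py <<'E'
def st(tag):
    s=robot.get_state(); print(tag,"t%.1f"%s["time"],"p",s["ee_pos"].round(4),"F",np.round(s["force"],1),"M",np.round(s["moment"],2),"op %.4f gf %.1f"%(s["opening"],s["grasp_force"]),"q7 %.3f"%s["qpos"][6])
def turn(d,n=4):
    q=np.array(robot.get_state()["qpos"])
    for k in range(n): q[6]+=d/n; robot.goto_joints(q)
E
python3 - <<'E'
from h import *
C=ray("wrist",(255,184.4),.140); print(C)
robot.move_linear([C[0],C[1],.25]); 
robot.move_linear([C[0],C[1],.124],threshold=8); st("down")
robot.gripper_to(.036); st("grip")
turn(.58); st("turned")
p=robot.get_state()["ee_pos"]
print(robot.move_linear([p[0],p[1],p[2]-.0065],velocity=.01,threshold=6)); st("pushed")
E
```

```text
[ 0.48998446 -0.20486574  0.14      ]
down t3.7 p [ 0.4905 -0.205   0.1248] F [-0.2  0.4  0.2] M [-0.04 -0.03  0.03] op 0.0940 gf 0.0 q7 -0.351
grip t4.7 p [ 0.49   -0.2049  0.124 ] F [0.2 0.4 0.5] M [ 0.01 -0.03  0.05] op 0.0359 gf 0.0 q7 -0.351
turned t5.7 p [ 0.49   -0.2049  0.124 ] F [-0.4  0.7 -0.2] M [-0.04 -0.11  0.03] op 0.0361 gf 0.0 q7 0.221
True
pushed t6.1 p [ 0.4902 -0.2049  0.122 ] F [-1.   0.9  7.8] M [ 0.05  0.27 -0.01] op 0.0358 gf 3.8 q7 0.225
```

Gripping force was zero at an opening of 36 mm, so the grasp is doubtful. I'll look before going on.

```bash
python3 - <<'E'
from h import *
st("now")
w=robot.grab_frame("wrist"); s=robot.grab_frame("scene")
save("g.png",np.hstack([cv2.resize(w[100:300,150:350],(400,400)),cv2.resize(s[60:160,160:260],(400,400),interpolation=cv2.INTER_CUBIC)]))
E
```

```text
now t6.1 p [ 0.4902 -0.2049  0.122 ] F [-1.   0.9  7.8] M [ 0.05  0.27 -0.01] op 0.0358 gf 3.8 q7 0.225
```

View pics/g.png

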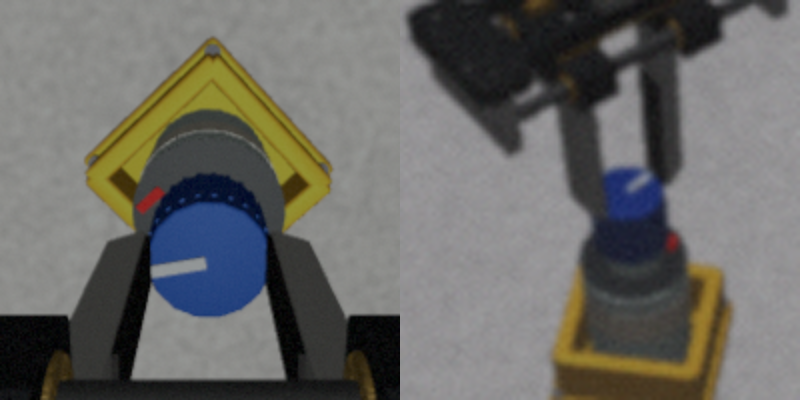

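The white line moved in the image exactly as the camera turned, so the cap did not turn. The scene view also shows the fingertips near the cap's top rim. I'll check numerically where the tips should project.

```bash
python3 - <<'E'
from h import *
s=robot.get_state(); R=s["tool_rot"];p=s["ee_pos"]
def pr(n,P):
    c=robot.camera_info(n);K=np.array([[c["fx"],0,c["cx"]],[0,c["fy"],c["cy"]],[0,0,1.]])
    return cv2.projectPoints(np.array([P],float),np.array(c["rvec"],float),np.array(c["tvec"],float),K,None)[0].ravel()
print("tool z",R[:,2])
for sg in(-1,1):
  for h in (.019,0,-.019):
    P=p+R@np.array([0,sg*.022,h]); print(sg,h,"scene crop",(pr("scene",P)-[160,60])*4+[400,0],"wrist crop",(pr("wrist",P)-[150,100])*2)
for z in(.140,.104,.09): print("axis z",z,(pr("scene",[.490,-.2049,z])-[160,60])*4+[400,0],(pr("wrist",[.490,-.2049,z])-[150,100])*2)
E
```

```text
tool z [ 3.92347473e-04 -1.52519623e-04 -9.99999911e-01]
-1 0.019 scene crop [661.78194057 221.94103122] wrist crop [150.45274514 223.81755761]
-1 0 scene crop [659.86218493 197.35760158] wrist crop [145.44031751 241.80126994]
-1 -0.019 scene crop [657.87491087 171.90956501] wrist crop [139.4606718  263.25519131]
1 0.019 scene crop [596.07563435 258.49639916] wrist crop [268.88842394 223.70648012]
1 0 scene crop [592.96713164 234.12716566] wrist crop [274.29758802 241.68095382]
1 -0.019 scene crop [589.74736201 208.88565065] wrist crop [280.75056011 263.12396709]
axis z 0.14 [624.59174821 191.51009105] [209.48786769 261.80206793]
axis z 0.104 [629.43622602 238.70890878] [209.13186742 224.48932537]
axis z 0.09 [631.23623695 256.24606989] [209.02134129 212.90497158]
```

The cap top projects right where I see it, but the real fingertips sit about 38 mm higher than the stated offset predicts, at z≈0.141. That explains the empty closing and the contact at the rim. I'll rise, open and go deeper under a force guard, then check that the grip force is real before turning.

```bash
python3 - <<'E'
from h import *
p=[.490,-.2049]
robot.move_linear([*p,.150],velocity=.1); robot.gripper_to(.094); turn(-.58,1); st("up")
print(robot.move_linear([*p,.110],velocity=.12,threshold=5))
print(robot.move_linear([*p,.089],velocity=.04,threshold=5)); st("deep")
robot.gripper_to(.03); st("grip")
w=robot.grab_frame("wrist"); s=robot.grab_frame("scene")
save("g2.png",np.hstack([cv2.resize(w[100:300,150:350],(400,400)),cv2.resize(s[60:160,160:260],(400,400),interpolation=cv2.INTER_CUBIC)]))
E
```

```text
up t8.3 p [ 0.49   -0.2049  0.15  ] F [ 0.8 -0.2  0.3] M [-0.03 -0.03 -0.04] op 0.0939 gf 0.0 q7 -0.331
False
False
deep t9.4 p [ 0.4901 -0.2049  0.089 ] F [-0.  -0.9 -0.5] M [-0.02 -0.09  0.01] op 0.0941 gf 0.0 q7 -0.377
grip t10.3 p [ 0.4906 -0.2053  0.0893] F [ 4.4 -3.9 -0.6] M [-0.71 -1.17  0.04] op 0.0392 gf 30.0 q7 -0.377
```

View pics/g2.png

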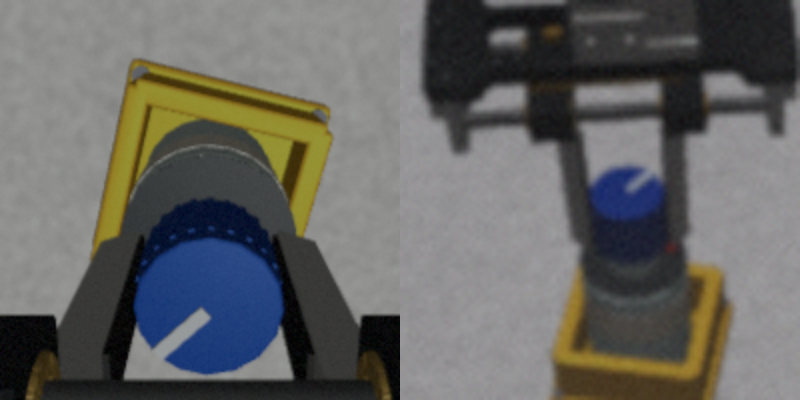

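Now the fingers hold the cap (39 mm opening, 30 N), and the white line is where it was at first. I'll turn back and push down.

```bash
python3 - <<'E'
from h import *
turn(.58); st("turned")
p=robot.get_state()["ee_pos"]
print(robot.move_linear([p[0],p[1],p[2]-.0065],velocity=.012,threshold=8)); robot.pause(.1); st("pushed")
w=robot.grab_frame("wrist"); s=robot.grab_frame("scene")
save("g3.png",np.hstack([cv2.resize(w[100:300,150:350],(400,400)),cv2.resize(s[60:160,160:260],(400,400),interpolation=cv2.INTER_CUBIC)]))
E
```

```text
turned t11.5 p [ 0.4904 -0.2052  0.0892] F [-0.4 -1.9  0.4] M [-0.33  0.17  0.02] op 0.0399 gf 30.0 q7 0.195
True
pushed t12.1 p [ 0.4904 -0.2053  0.083 ] F [-1.3  0.8  9.7] M [ 0.01  0.39 -0.09] op 0.0395 gf 30.0 q7 0.197
```

View pics/g3.png

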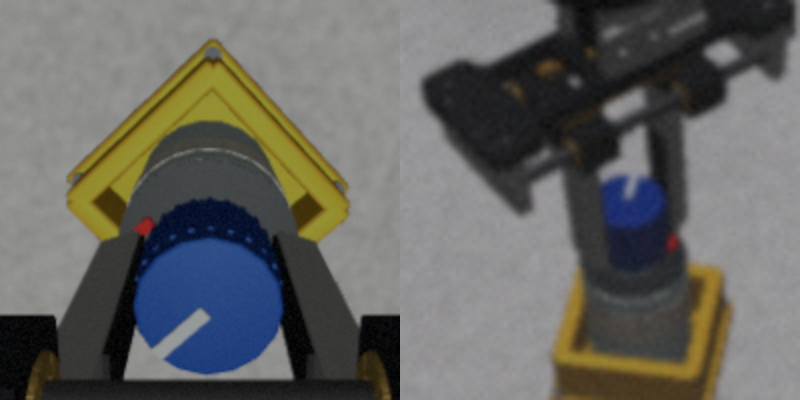

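The gripper came down 6.2 mm with the cap before meeting resistance, and the line turned with the gripper, so the cap has dropped. I'll turn it forward in steps, watching the moment for the stop.

```bash
python3 - <<'E'
from h import *
turn(-.9,3); st("fwd .9"); q=np.array(robot.get_state()["qpos"])
for k in range(8):
    q[6]-=.04; robot.goto_joints(q); m=robot.get_state()["moment"][2]; print(k,round(m,3))
    if abs(m)>.35: break
st("end")
q[6]+=.02; robot.goto_joints(q)
robot.gripper_to(.07); p=robot.get_state()["ee_pos"]
robot.move_linear([p[0],p[1],.25],velocity=.15)
i,C=angles(.134); save("f.png",cv2.resize(i[120:240,180:340],None,fx=5,fy=5)); st("clear")
E
```

```text
fwd .9 t13.4 p [ 0.4908 -0.2053  0.0831] F [ 3.4 -2.4  2.3] M [-0.31 -0.73 -0.02] op 0.0392 gf 30.0 q7 -0.695
0 -0.005
1 -0.039
2 0.098
3 0.735
end t14.4 p [ 0.4909 -0.2054  0.0831] F [ 3.9 -2.6  0.8] M [-0.61 -0.74  0.73] op 0.0396 gf 30.0 q7 -0.853
centre [ 0.53753448 -0.006336    0.134     ] px (105.0, 23.0) [105.145  21.6  ] None
line 0.359859328111658 red nan cap_turn nan
clear t16.6 p [ 0.4904 -0.2051  0.2492] F [-0.   0.6 -0.4] M [ 0.01 -0.    0.03] op 0.0700 gf 0.0 q7 -0.737
```

View pics/f.png

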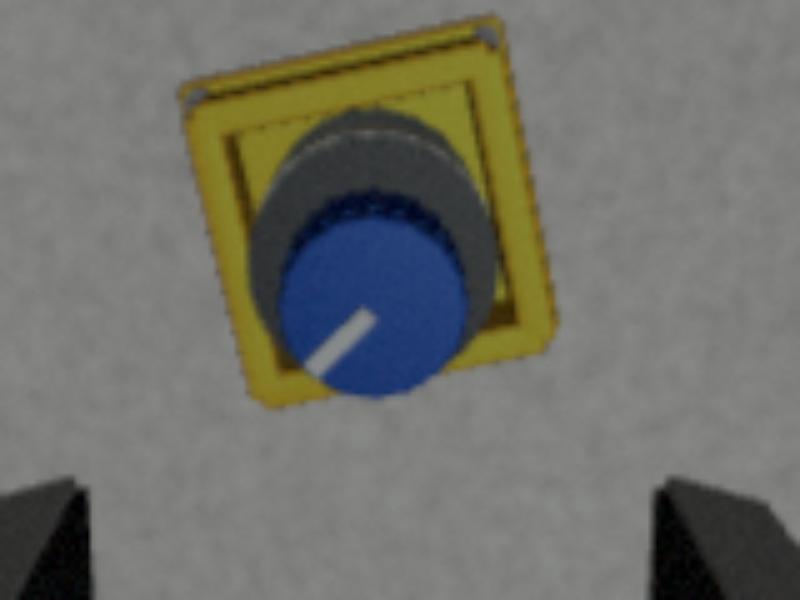

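The crop shows the cap released and low over the shoulder, with its line pointing down-left over the now-hidden red mark. The moment jumped at the stop after about 1.03 rad of forward turning. The gripper is clear.

```bash
python3 -c "
from rig import robot
print(robot.sign_off())"
```

```text
the job is handed in; nothing more can be done
None
```

The blue cap was turned back, dropped about 6 mm into its thread, turned forward to its closed stop and let go, and the job is handed in at about 17 s; the arm never went near the orange bottle, and sign-off returned no verdict.

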